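# Gauge the casting sleeves and sort them

## Robot

A 7-joint arm with a two-finger parallel gripper is mounted at the origin on the work surface. World frame = base frame: x ahead of the robot, y to its left, z up, the work surface at z = 0. Lengths are in m, angles in degrees, forces in N, time in s.
With the tool pointing down it reaches from about 0.4 to 0.85 m from the base axis. Payload 4.5 kg.
Tool frame: the origin (TCP) lies midway between the tips of the shut fingers; the grasp point (between the pads) lies arm.grasp_offset behind it (arm.grasp_offset is the distance from the TCP to the grasp point, in m); z points along the fingers, y is the direction in which the jaws open and shut (so a half turn about z gives the same grasp; the last joint's range is limited). The gripper opens to 88 mm and grips with 3 to 60 N. Pads are 18 mm wide; open, the fingers measure 123 mm over their backs; the gripper's body (75 mm by 187 mm) begins 45 mm behind the grasp point.
Start: joints at [-64.698, 39.483, -11.15, 89.685, 9.013, 51.709, -12.324], TCP at [0.248, 0.574, 0.239] pointing down, gripper open.
Joint ranges: [-172.22, 172.22], [-26.19, 119.32], [-84.43, 86.54], [7.71, 146.69], [-57.33, 237.33], [2.42, 119.75], [-152.13, 152.13]. Speed limits (degrees/s): [147.25, 147.25, 180, 180, 180, 180, 180].

## Interface

Orientations are given as [roll, pitch, yaw] about the fixed x, y, z axes, in that order (R = Rz(yaw) Ry(pitch) Rx(roll)).
In Python, from station import arm gives the robot as it stands. The module is installed in compiled form; this text tells all that it offers.
- The arm moves only by the tool jog_arm, never from a script. Its argument "plan" is text: rows parted by semicolons, each of 7 numbers parted by spaces: the shift along the tool's x, y, z in m, then the turn, a rotation vector about the tool's x, y, z in rad, then the opening, from 0 (shut) to 1 (fully open). In form: dx dy dz wx wy wz gripper; .... A call has 1 to 12 rows; each row is the pose to reach, as a shift and turn from the pose measured when the call began, along the tool's axes at that moment; what a row does not reach only later rows make up. A row lasts 1/10 s, in which the tool goes at most 50 mm and 8.59 degrees, less where a joint would pass 70% of its speed; a pose out of reach is approached as far as the arm can. A call with a gripper value outside its range is refused whole. The fingers move at their own pace and stop on an object; "newtons" is the grip in N (left out, the last holds). Time passes only in rows, so rows that repeat a pose let the fingers close. It gives the time, the measured TCP pose, the force and the opening at its end, in the units of the state.
- arm.observe(): the state, without advancing time (a new reading comes with each control period).
- arm.read_camera(name): name is "scene" or "top" or "wrist"; returns a dict with "color" (384x512x3 uint8, red, green, blue), "depth" (384x512 float32, m along the optical axis (not along the pixel's ray), 0 where there is no reading), "fx", "fy", "cx", "cy" (pixels), "world_from_camera" (4x4, takes a point from camera to world coordinates). Camera axes: x right, y down, z forward; pixel columns grow to the right and rows downward; lengths in m; the calibration is good to about 2 mm. The wrist camera is an equidistant fisheye: a pixel r from the principal point sees the ray r / f radians off the axis. A picture is of the moment at which its call begins.
- arm.job_done(): hands the job in, once; it reports no verdict.
The state is a dict: "time_s": time; "qpos": joint angles; "joint_velocities": joint speeds; "tau": joint torques, N m; "position": TCP position; "orientation": TCP orientation; "contact_force": force on the tool from outside, world axes, zero at the start; "moment": the same for the moment, N m; "opening": finger opening in m.
Only numpy, scipy, OpenCV 4.12 (cv2) and the standard library are available. Lean on these libraries where they do the work, as an engineer would, in place of code of your own. Each camera call takes 0.05 s, during which the arm holds its last target. There are 200 camera calls.

## Task

Lift the lid of the metal case right open until it rests on its stop and leave it so; then, from the robot's left to its right, slide each casting sleeve on the mat down over the gauge pin as far as it will go, without forcing it. Stand the sleeves that go fully home on the gauge's foot upright in the case and those that stop short upright in the green tray. Leave everything else where it is.

Things in the scene. Friction and masses are not known exactly. Their poses are not given: they have to be found in the camera images.
- gauge: Fixed gauge pin. A dark round foot 90 diameter and 12 high carries an upright steel pin 32 diameter, its flat shoulder 44 above the foot's top (56 above the table), topped by a small nose 22 diameter narrowing to 14, 10 high (top 66 above the table). Origin: on the pin's axis at table height.
- gauge_home (a point): On the pin's axis at the top of the foot, 12 above the table: the lower end of a good sleeve comes to here when fully home. A sleeve that is too narrow stops on the pin's shoulder with its lower end 30 above this point.
- case: Fixed aluminium case, 200 (its x) x 210 (its y) x 80 high, walls and floor 5 thick, closed by a hinged lid at the start; takes the good sleeves. Origin: centre of its underside; x points to its hinge side, away from the robot, give or take its yaw. It stands on the left or the right of the mat.
- lid_handle (a point): Middle of the lid's handle: a round bar 11 thick, 100 long, parallel to the hinge (case y), its axis 35 above the lid's outer face and 30 in from the lid's front edge; free all round between its two end posts. The lid is 8 thick, 300 g.
- lid_hinge (a point): Middle of the lid's hinge axis, on the rim of the case's far (+x) side, 80 above the table. The axis is parallel to case y. The closed handle lies 170 in front of it (case -x) and 43 above.
- lid (a joint): Lid angle: 0 shut, 2.1 (120 degrees) open and resting on its stop. Hardly any friction: below about 1.4 it falls shut if let go, above about 1.65 it falls open to the stop.
- tray: Fixed shallow green plastic tray, open on top, 200 (its x) x 210 (its y) x 50 high, walls and floor 5 thick; takes the rejects. Origin: centre of its underside. It stands on the other side of the mat from the case.
- mat: Thin black mat 180 (x) x 370 (y) on which the sleeves stand in a bowed row along y, 80 to 110 apart; the left-most (largest y) is the first; three or four stand there. Origin at its centre at table height; the sleeves stand at table height.
- sleeve_1a: Plain steel casting sleeve, a tube 64 long, 46 outside, with a foot flange 68 wide, 10 thick at its lower end, about 300 g, upright in the first (left-most) place of the row. At most one of 1a, 1b is there; an absent one reads None. Origin: centre of the flange's underside; z up the tube. Both mouths are 35 bore for 14 deep; in between it is 35 (fits) or 26 (stops): only the gauge tells.
- sleeve_1b: Plain steel casting sleeve, a tube 64 long, 46 outside, with a foot flange 68 wide, 10 thick at its lower end, about 300 g, upright in the first (left-most) place of the row. At most one of 1a, 1b is there; an absent one reads None. Origin: centre of the flange's underside; z up the tube. Both mouths are 35 bore for 14 deep; in between it is 35 (fits) or 26 (stops): only the gauge tells.
- sleeve_2a: Plain steel casting sleeve, a tube 64 long, 46 outside, with a foot flange 68 wide, 10 thick at its lower end, about 300 g, upright in the second place of the row. At most one of 2a, 2b is there; an absent one reads None. Origin: centre of the flange's underside; z up the tube. Both mouths are 35 bore for 14 deep; in between it is 35 (fits) or 26 (stops): only the gauge tells.
- sleeve_2b: Plain steel casting sleeve, a tube 64 long, 46 outside, with a foot flange 68 wide, 10 thick at its lower end, about 300 g, upright in the second place of the row. At most one of 2a, 2b is there; an absent one reads None. Origin: centre of the flange's underside; z up the tube. Both mouths are 35 bore for 14 deep; in between it is 35 (fits) or 26 (stops): only the gauge tells.
- sleeve_3a: Plain steel casting sleeve, a tube 64 long, 46 outside, with a foot flange 68 wide, 10 thick at its lower end, about 300 g, upright in the third place of the row. At most one of 3a, 3b is there; an absent one reads None. Origin: centre of the flange's underside; z up the tube. Both mouths are 35 bore for 14 deep; in between it is 35 (fits) or 26 (stops): only the gauge tells.
- sleeve_3b: Plain steel casting sleeve, a tube 64 long, 46 outside, with a foot flange 68 wide, 10 thick at its lower end, about 300 g, upright in the third place of the row. At most one of 3a, 3b is there; an absent one reads None. Origin: centre of the flange's underside; z up the tube. Both mouths are 35 bore for 14 deep; in between it is 35 (fits) or 26 (stops): only the gauge tells.
- sleeve_4a: Plain steel casting sleeve, a tube 64 long, 46 outside, with a foot flange 68 wide, 10 thick at its lower end, about 300 g, upright in the fourth (right-most) place of the row. At most one of 4a, 4b is there; an absent one reads None. Origin: centre of the flange's underside; z up the tube. Both mouths are 35 bore for 14 deep; in between it is 35 (fits) or 26 (stops): only the gauge tells.
- sleeve_4b: Plain steel casting sleeve, a tube 64 long, 46 outside, with a foot flange 68 wide, 10 thick at its lower end, about 300 g, upright in the fourth (right-most) place of the row. At most one of 4a, 4b is there; an absent one reads None. Origin: centre of the flange's underside; z up the tube. Both mouths are 35 bore for 14 deep; in between it is 35 (fits) or 26 (stops): only the gauge tells.
- bur_block: Red block 35 x 70 x 22 with ten small burs standing in it (47 high in all); leave alone.
- jaw_model: Plaster jaw model with teeth, 62 x 66, 40 high; leave alone.
Things that resemble listed ones, but are neither listed nor needed, are in the scene too. Leave any blue look-alike of the sleeve_1b alone.

How it is judged (in metres and radians):
On the way, in this order (a step that is already met when the one before it is completed fails the run):
1. the lid of the case is open and rests on its stop (value of joint lid above 2 rad), for 0.3 s.
2. the first (left-most) sleeve, if there is one, has been tried on the gauge pin: fully home on the foot if it fits, down on the pin's shoulder if it does not (((horizontal distance between sleeve_1a and gauge_home below 0.007 m and angle between sleeve_1a's own z axis and vertical below 0.15 rad and contact force between sleeve_1a and gauge above 0.3 N and z of sleeve_1a in the frame of gauge_home between -0.004 and 0.004 m) or (horizontal distance between sleeve_1b and gauge_home below 0.007 m and angle between sleeve_1b's own z axis and vertical below 0.15 rad and contact force between sleeve_1b and gauge above 0.3 N and z of sleeve_1b in the frame of gauge_home between 0.025 and 0.034 m))), for 0.2 s.
3. the second sleeve, if there is one, has been tried on the gauge pin: fully home on the foot if it fits, down on the pin's shoulder if it does not (((horizontal distance between sleeve_2a and gauge_home below 0.007 m and angle between sleeve_2a's own z axis and vertical below 0.15 rad and contact force between sleeve_2a and gauge above 0.3 N and z of sleeve_2a in the frame of gauge_home between 0.025 and 0.034 m) or (horizontal distance between sleeve_2b and gauge_home below 0.007 m and angle between sleeve_2b's own z axis and vertical below 0.15 rad and contact force between sleeve_2b and gauge above 0.3 N and z of sleeve_2b in the frame of gauge_home between -0.004 and 0.004 m))), for 0.2 s.
4. the third sleeve, if there is one, has been tried on the gauge pin: fully home on the foot if it fits, down on the pin's shoulder if it does not (((horizontal distance between sleeve_3a and gauge_home below 0.007 m and angle between sleeve_3a's own z axis and vertical below 0.15 rad and contact force between sleeve_3a and gauge above 0.3 N and z of sleeve_3a in the frame of gauge_home between 0.025 and 0.034 m) or (horizontal distance between sleeve_3b and gauge_home below 0.007 m and angle between sleeve_3b's own z axis and vertical below 0.15 rad and contact force between sleeve_3b and gauge above 0.3 N and z of sleeve_3b in the frame of gauge_home between -0.004 and 0.004 m))), for 0.2 s.
5. the fourth (right-most) sleeve, if there is one, has been tried on the gauge pin: fully home on the foot if it fits, down on the pin's shoulder if it does not (((horizontal distance between sleeve_4a and gauge_home below 0.007 m and angle between sleeve_4a's own z axis and vertical below 0.15 rad and contact force between sleeve_4a and gauge above 0.3 N and z of sleeve_4a in the frame of gauge_home between -0.004 and 0.004 m) or (horizontal distance between sleeve_4b and gauge_home below 0.007 m and angle between sleeve_4b's own z axis and vertical below 0.15 rad and contact force between sleeve_4b and gauge above 0.3 N and z of sleeve_4b in the frame of gauge_home between 0.025 and 0.034 m))), for 0.2 s.
At the end, for the whole second after the job is handed in: The lid is open on its stop (over 2.0 rad). Every sleeve that goes fully home on the gauge stands upright (within 0.15 rad), at rest, on the floor of the case; every sleeve that stops short stands so on the floor of the green tray (value of joint lid above 2 rad and x of sleeve_1a in the frame of case between -0.08 and 0.08 m and y of sleeve_1a in the frame of case between -0.085 and 0.085 m and z of sleeve_1a in the frame of case between 0 and 0.012 m and angle between each of sleeve_1a, sleeve_1b, sleeve_2a, sleeve_2b, sleeve_3a, sleeve_3b, sleeve_4a, sleeve_4b's own z axis and vertical below 0.15 rad and linear speed of each of sleeve_1a, sleeve_1b, sleeve_2a, sleeve_2b, sleeve_3a, sleeve_3b, sleeve_4a, sleeve_4b below 0.02 m/s and x of sleeve_1b in the frame of tray between -0.08 and 0.08 m and y of sleeve_1b in the frame of tray between -0.085 and 0.085 m and z of sleeve_1b in the frame of tray between 0 and 0.012 m and x of sleeve_2a in the frame of tray between -0.08 and 0.08 m and y of sleeve_2a in the frame of tray between -0.085 and 0.085 m and z of sleeve_2a in the frame of tray between 0 and 0.012 m and x of sleeve_2b in the frame of case between -0.08 and 0.08 m and y of sleeve_2b in the frame of case between -0.085 and 0.085 m and z of sleeve_2b in the frame of case between 0 and 0.012 m and x of sleeve_3a in the frame of tray between -0.08 and 0.08 m and y of sleeve_3a in the frame of tray between -0.085 and 0.085 m and z of sleeve_3a in the frame of tray between 0 and 0.012 m and x of sleeve_3b in the frame of case between -0.08 and 0.08 m and y of sleeve_3b in the frame of case between -0.085 and 0.085 m and z of sleeve_3b in the frame of case between 0 and 0.012 m and x of sleeve_4a in the frame of case between -0.08 and 0.08 m and y of sleeve_4a in the frame of case between -0.085 and 0.085 m and z of sleeve_4a in the frame of case between 0 and 0.012 m and x of sleeve_4b in the frame of tray between -0.08 and 0.08 m and y of sleeve_4b in the frame of tray between -0.085 and 0.085 m and z of sleeve_4b in the frame of tray between 0 and 0.012 m); the robot touches nothing.
It fails at once if a bystander is moved more than 30 mm (distance of any of bur_block, jaw_model from where it was at the start of the episode above 0.03 m).
It fails at once if a sleeve held in the fingers is forced onto the gauge with more than 60 N ((contact force between sleeve_1a and gauge above 60 N and contact force between sleeve_1a and the fingers above 2 N) or (contact force between sleeve_1b and gauge above 60 N and contact force between sleeve_1b and the fingers above 2 N) or (contact force between sleeve_2a and gauge above 60 N and contact force between sleeve_2a and the fingers above 2 N) or (contact force between sleeve_2b and gauge above 60 N and contact force between sleeve_2b and the fingers above 2 N) or (contact force between sleeve_3a and gauge above 60 N and contact force between sleeve_3a and the fingers above 2 N) or (contact force between sleeve_3b and gauge above 60 N and contact force between sleeve_3b and the fingers above 2 N) or (contact force between sleeve_4a and gauge above 60 N and contact force between sleeve_4a and the fingers above 2 N) or (contact force between sleeve_4b and gauge above 60 N and contact force between sleeve_4b and the fingers above 2 N)).
Of sleeve_1a, sleeve_1b only 1 to 1 are there at a start; the rules pass over those that are not, and their reading is None.
Of sleeve_2a, sleeve_2b only 1 to 1 are there at a start; the rules pass over those that are not, and their reading is None.
Of sleeve_3a, sleeve_3b only 1 to 1 are there at a start; the rules pass over those that are not, and their reading is None.
Of sleeve_4a, sleeve_4b only 1 to 1 are there at a start; the rules pass over those that are not, and their reading is None.
Of sleeve_1a, sleeve_1b, sleeve_2a, sleeve_2b, sleeve_3a, sleeve_3b, sleeve_4a, sleeve_4b only 7 to 7 are there at a start; the rules pass over those that are not, and their reading is None.
At some moment in a run one of sleeve_1a, sleeve_1b, sleeve_2a, sleeve_2b, sleeve_3a, sleeve_3b, sleeve_4a, sleeve_4b may be knocked a few centimetres aside while the robot is not near it.
It also fails if it takes over 210 s, if anything falls off the work surface, if the arm or the gripper's body presses on something with over 40 N, if the wrist force passes 120 N, or if a joint passes its speed limit or range.

## Working session

There is one attempt and no reset: what is moved stays moved. The work goes in short steps, Python scripts to look and compute and a tool call to move; the robot and the scene stay as the last step left them, time stands still between calls to the robot, and variables do not carry over. Pictures are saved under pics/ and viewed, about 12 in all and at most 16, crops included, and the job is handed in when it is done.

Besides the shell and the picture viewer there is one more tool, called by a JSON object that holds its "api" and its "payload". jog_arm: Moves the arm, as the interface text tells. Its arguments: {"type":"object","properties":{"plan":{"type":"string"},"newtons":{"type":"number"}},"required":["plan"]}

```bash
mkdir -p pics
python3 - <<'E'
from station import arm
import cv2,numpy as np,pickle
print(arm.observe()); print(arm.grasp_offset)
for n in("scene","top"):
    d=arm.read_camera(n); pickle.dump(d,open(n+".pkl","wb"))
    cv2.imwrite(f"pics/{n}0.png",cv2.resize(d["color"][:,:,::-1],(800,600)))
    print(n,d["fx"],d["cx"],d["cy"],np.round(d["world_from_camera"],3).tolist())
E
```

```text
{'time_s': 0.0, 'qpos': array([-64.7000597 ,  39.53396501, -11.1443711 ,  89.74420955,
         9.01145949,  51.70965358, -12.32395407]), 'joint_velocities': array([ 0.00132862,  0.06248684, -0.10987282,  0.14541237, -0.00798432,
       -0.00656796,  0.09972706]), 'tau': array([ 3.27737653e-04, -5.27564192e+01, -1.26674987e+00, -1.53428346e+01,
       -5.26242214e-02,  6.63547471e-03,  1.79191325e-04]), 'position': array([0.2476449 , 0.57315536, 0.23790439]), 'orientation': array([-1.79894125e+02,  7.02252841e-03,  1.56640704e+02]), 'contact_force': array([-0.7186446 ,  0.64825962, -0.17904764]), 'moment': array([-0.00538135,  0.04760618,  0.01072527]), 'opening': 0.08837069254830474}
0.0187
scene 418.65170627152827 255.51259391149634 194.74979937695417 [[-0.439, 0.53, -0.726, 1.286], [0.899, 0.267, -0.348, 0.418], [0.009, -0.805, -0.593, 0.789], [0.0, 0.0, 0.0, 1.0]]
top 418.7311761575291 257.93694237753584 197.62967530680447 [[0.026, -0.989, 0.143, 0.312], [-1.0, -0.028, -0.011, 0.024], [0.015, -0.143, -0.99, 1.089], [0.0, 0.0, 0.0, 1.0]]
```

View pics/top0.png

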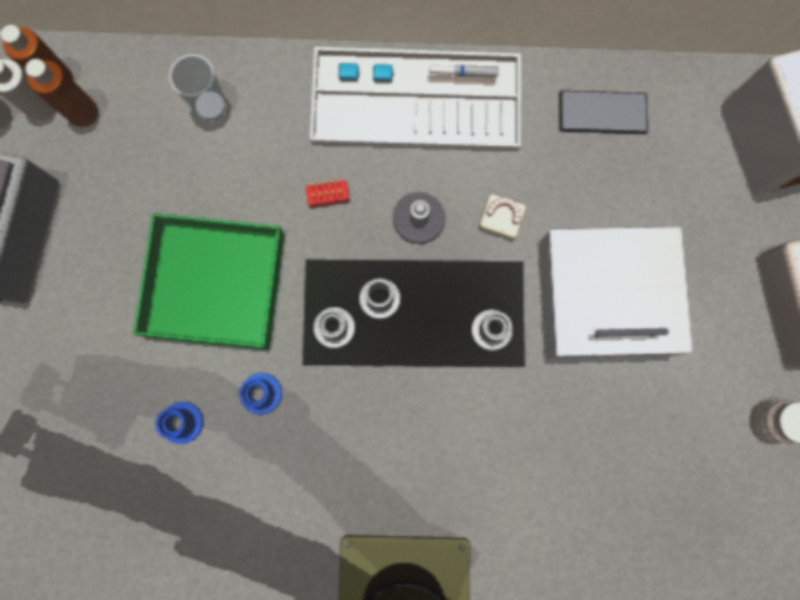

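View pics/scene0.png

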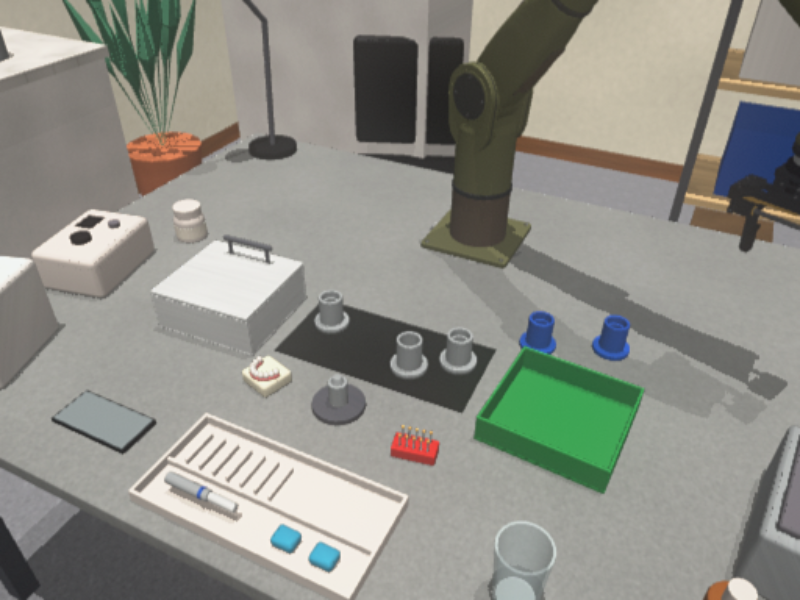

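The top view shows three sleeves at (333,327), (380,297) and (493,328), the gauge at (418,215), the green tray on the left, and the closed case on the right with its handle at (630,332). The bur block is at (327,193) and the jaw model at (503,215). I'll measure these from depth.

```bash
cat > h.py <<'E'
import numpy as np,cv2
from scipy.spatial.transform import Rotation as R
def cloud(d):
    z=d["depth"]; v,u=np.mgrid[:z.shape[0],:z.shape[1]]
    p=np.stack([(u-d["cx"])/d["fx"]*z,(v-d["cy"])/d["fy"]*z,z,np.ones_like(z)],-1)@np.array(d["world_from_camera"]).T
    p=p[...,:3]; p[z==0]=np.nan; return p
def sel(p,px,py,zl,zh,r=.05):
    m=(np.hypot(p[...,0]-px,p[...,1]-py)<r)&(p[...,2]>zl)&(p[...,2]<zh); return p[m]
def circ(q): # least squares circle centre
    A=np.c_[2*q[:,:2],np.ones(len(q))]; s=np.linalg.lstsq(A,(q[:,:2]**2).sum(1),rcond=None)[0]
    return s[:2],np.sqrt(s[2]+s[0]**2+s[1]**2)
def encl(q):
    c,r=cv2.minEnclosingCircle((q[:,:2]*1000).astype(np.float32)); return np.round(np.array(c)/1000,4),round(r/1000,4)
E
python3 - <<'E'
from h import *; import pickle
d=pickle.load(open("top.pkl","rb")); p=cloud(d)
at=lambda u,v:p[int(v*.64),int(u*.64)]
for n,u,v in(("s1",333,327),("s2",380,297),("s4",493,328),("g",418,217)):
    a=at(u,v+ (12 if n!="g" else 15)); 
    print(n,"flange",encl(sel(p,a[0],a[1],.006,.016,.06)),"top",encl(sel(p,a[0],a[1],.058,.072,.06)))
for n,u,v,zl,zh in(("lid",620,270,.08,.1),("tray",210,280,.044,.056),("handle",630,332,.11,.14)):
    a=at(u,v); q=sel(p,a[0],a[1],zl,zh,.17); print(n,a,q[:,2].mean(),cv2.minAreaRect((q[:,:2]*1000).astype(np.float32)))
for n,u,v in(("bur",327,193),("jaw",503,215)): print(n,at(u,v))
d=pickle.load(open("scene.pkl","rb")); P=cloud(d)
for zl,zh,n in((.006,.016,"fl"),(.058,.072,"top")):
  for c in((.46,.14),(.5,.06),(.46,-.12),(.64,0)):
    q=sel(P,*c,zl,zh,.06); print(n,c,encl(q) if len(q) else None)
E
```

```text
s1 flange (array([0.4164, 0.1244]), 0.0573) top (array([0.4359, 0.1281]), 0.0226)
s2 flange (array([0.4645, 0.0537]), 0.0574) top (array([0.487 , 0.0539]), 0.0228)
s4 flange (array([ 0.4292, -0.1248]), 0.0463) top (array([ 0.4396, -0.1344]), 0.023)
g flange (array([ 0.6079, -0.0078]), 0.0551) top (array([ 0.6275, -0.0082]), 0.0141)
lid [ 0.53096357 -0.32382963  0.08600586] 0.08794742390874062 ((497.7768249511719, -322.6011657714844), (200.41845703125, 211.62310791015625), 2.9471049308776855)
tray [0.50946643 0.33810102 0.00567486] 0.04921361409818794 ((503.50347900390625, 331.14202880859375), (211.52340698242188, 201.1089324951172), 85.7394027709961)
handle [ 0.4272517  -0.32246093  0.13105723] 0.12727044669747903 ((427.95635986328125, -326.0269470214844), (10.353767395019531, 110.79368591308594), 1.3749717473983765)
bur [0.6543093  0.14399778 0.046145  ]
jaw [ 0.63146127 -0.14848347  0.02780492]
fl (0.46, 0.14) (array([0.461 , 0.1359]), 0.0547)
fl (0.5, 0.06) (array([0.4984, 0.0622]), 0.0568)
fl (0.46, -0.12) (array([ 0.462 , -0.1188]), 0.0585)
fl (0.64, 0) (array([ 0.6276, -0.0096]), 0.0455)
top (0.46, 0.14) (array([0.435 , 0.1255]), 0.0239)
top (0.5, 0.06) (array([0.4852, 0.0512]), 0.0249)
top (0.46, -0.12) (array([ 0.4361, -0.137 ]), 0.0262)
top (0.64, 0) (array([ 0.6278, -0.0084]), 0.0149)
```

Positions agree between both cameras. The sleeves are at (.436,.127), (.487,.053) and (.439,-.135), the gauge is at (.6275,-.0085), the case is at (.498,-.323) with yaw about 3°, and the tray is at (.5035,.331). I'll do the lid first.

```bash
cat >> h.py <<'E'
def rel(*wps):
    from station import arm
    s=arm.observe(); R0=R.from_euler("xyz",s["orientation"],degrees=True); p0=s["position"]
    print("t",round(s["time_s"],1),"pos",np.round(p0,4),"rpy",np.round(s["orientation"],1),"F",np.round(s["contact_force"],1),"open",round(s["opening"],4))
    for w in wps:
        t=R0.inv().apply(np.array(w[:3])-p0); r=(R0.inv()*R.from_euler("xyz",w[3:],degrees=True)).as_rotvec()
        print(*np.round(t,4),*np.round(r,3)," |",w)
E
python3 - <<'E'
from h import *
rel((.45,.1,.3,180,0,120),(.428,-.326,.22,180,0,93),(.428,-.326,.104,180,0,93))
E
```

```text
t 0.1 pos [0.2477 0.5732 0.238 ] rpy [-179.9    0.   156.6] F [ 0.  -0.3  0. ] open 0.0881
-0.3734 -0.3543 -0.0614 -0.002 0.001 0.639  | (0.45, 0.1, 0.3, 180, 0, 120)
-0.5221 -0.754 0.0193 -0.001 0.001 1.111  | (0.428, -0.326, 0.22, 180, 0, 93)
-0.5221 -0.7538 0.1353 -0.001 0.001 1.111  | (0.428, -0.326, 0.104, 180, 0, 93)
```

{"api": "jog_arm", "payload": {"plan": "-0.373 -0.354 -0.061 0 0 0.64 1;-0.373 -0.354 -0.061 0 0 0.64 1;-0.373 -0.354 -0.061 0 0 0.64 1;-0.373 -0.354 -0.061 0 0 0.64 1;-0.373 -0.354 -0.061 0 0 0.64 1;-0.373 -0.354 -0.061 0 0 0.64 1;-0.373 -0.354 -0.061 0 0 0.64 1;-0.373 -0.354 -0.061 0 0 0.64 1;-0.373 -0.354 -0.061 0 0 0.64 1;-0.373 -0.354 -0.061 0 0 0.64 1;-0.373 -0.354 -0.061 0 0 0.64 1;-0.373 -0.354 -0.061 0 0 0.64 1"}}

```text
time_s: 1.3
position: [0.4508, 0.097, 0.2997]
orientation: [-179.9, 0.1, 119.6]
contact_force: [-0.0, -0.4, 0.7]
opening: 0.0881
```

Run:
```python
from h import *
rel((.428,-.326,.2,180,0,93),(.428,-.326,.104,180,0,93))
```

```text
t 1.3 pos [0.4508 0.097  0.2997] rpy [-1.799e+02  1.000e-01  1.196e+02] F [-0.  -0.4  0.7] open 0.0881
-0.3564 -0.2284 0.1009 -0.001 0.003 0.464  | (0.428, -0.326, 0.2, 180, 0, 93)
-0.3562 -0.2283 0.1969 -0.001 0.003 0.464  | (0.428, -0.326, 0.104, 180, 0, 93)
```

{"api": "jog_arm", "payload": {"plan": "-0.356 -0.228 0.1 0 0 0.464 1;-0.356 -0.228 0.1 0 0 0.464 1;-0.356 -0.228 0.1 0 0 0.464 1;-0.356 -0.228 0.1 0 0 0.464 1;-0.356 -0.228 0.1 0 0 0.464 1;-0.356 -0.228 0.1 0 0 0.464 1;-0.356 -0.228 0.1 0 0 0.464 1;-0.356 -0.228 0.1 0 0 0.464 1;-0.356 -0.228 0.1 0 0 0.464 1;-0.356 -0.228 0.1 0 0 0.464 1;-0.356 -0.228 0.1 0 0 0.464 1;-0.356 -0.228 0.1 0 0 0.464 1"}}

```text
time_s: 2.5
position: [0.4292, -0.3226, 0.2008]
orientation: [180.0, 0.0, 93.2]
contact_force: [0.9, 0.1, 1.5]
opening: 0.0881
```

Run:
```python
from h import *
rel((.428,-.326,.104,180,0,93))
```

```text
t 2.5 pos [ 0.4292 -0.3226  0.2008] rpy [180.    0.   93.2] F [0.9 0.1 1.5] open 0.0881
-0.0033 -0.0014 0.0968 0.0 0.001 0.003  | (0.428, -0.326, 0.104, 180, 0, 93)
```

{"api": "jog_arm", "payload": {"plan": "-0.003 -0.001 0.045 0 0 0.003 1;-0.003 -0.001 0.08 0 0 0.003 1;-0.003 -0.001 0.097 0 0 0.003 1;-0.003 -0.001 0.097 0 0 0.003 1;-0.003 -0.001 0.097 0 0 0.003 0;-0.003 -0.001 0.097 0 0 0.003 0;-0.003 -0.001 0.097 0 0 0.003 0;-0.003 -0.001 0.097 0 0 0.003 0;-0.003 -0.001 0.097 0 0 0.003 0;-0.003 -0.001 0.097 0 0 0.003 0;-0.003 -0.001 0.097 0 0 0.003 0;-0.003 -0.001 0.097 0 0 0.003 0", "newtons": 15}}

```text
time_s: 3.7
position: [0.4283, -0.3258, 0.1038]
orientation: [180.0, 0.0, 93.0]
contact_force: [-0.5, -0.7, -0.6]
opening: 0.0265
```

Run:
```python
from h import *
from station import arm
s=arm.observe(); R0=R.from_euler("xyz",s["orientation"],degrees=True)
g=s["position"]-R0.apply([0,0,1])*.0187
c,sn=np.cos(np.radians(3)),np.sin(np.radians(3))
h=np.array([.598,-.317]); print("grasp",g)
r0=np.array([ (g[0]-h[0])*c+(g[1]-h[1])*sn, g[2]-.08]); print(r0,np.hypot(*r0))
W=[]
for th in range(8,105,8):
    t=np.radians(th); a=np.radians(14.2)+t
    x,z=-.1754*np.cos(a),.1754*np.sin(a)
    tilt=-max(0,(th-40))*.0  # vertical
    W.append((h[0]+x*c-0.0, g[1]+(x-r0[0])*sn, .08+z-.0187,180,0,93.2))
rel(*W)
```

```text
grasp [ 0.42833165 -0.32574233  0.12246616]
[-0.16989336  0.04246616] 0.17512032689541973
t 3.7 pos [ 0.4283 -0.3258  0.1038] rpy [180.   0.  93.] F [-0.5 -0.7 -0.6] open 0.0265
-0.0 0.0075 -0.0238 0.0 0.001 -0.003  | (np.float64(0.43582485982890296), np.float64(-0.3253500364790555), np.float64(0.12757327400795915), 180, 0, 93.2)
-0.0 0.0183 -0.0458 0.0 0.001 -0.003  | (np.float64(0.4466139537720022), np.float64(-0.3247846040250216), np.float64(0.14952969863894322), 180, 0, 93.2)
-0.0 0.0321 -0.066 0.0 0.001 -0.003  | (np.float64(0.4603496049058542), np.float64(-0.3240647490520898), np.float64(0.169768832545715), 180, 0, 93.2)
-0.0001 0.0485 -0.0841 0.0 0.001 -0.003  | (np.float64(0.4767644644052099), np.float64(-0.3232044827184854), np.float64(0.18789674400845274), 180, 0, 93.2)
-0.0001 0.0673 -0.0998 0.0 0.001 -0.003  | (np.float64(0.4955390357015405), np.float64(-0.3222205491298536), np.float64(0.2035605938507279), 180, 0, 93.2)
-0.0001 0.0881 -0.1127 0.0 0.001 -0.003  | (np.float64(0.5163078931203211), np.float64(-0.3211320994342892), np.float64(0.2164555030527257), 180, 0, 93.2)
[... 389 characters left out ...]
float64(-0.3174591738224451), np.float64(0.23631437753842555), 180, 0, 93.2)
-0.0001 0.1828 -0.1324 0.0 0.001 -0.003  | (np.float64(0.6108283748073599), np.float64(-0.31617849089230815), np.float64(0.23622895930516996), 180, 0, 93.2)
-0.0001 0.207 -0.1289 0.0 0.001 -0.003  | (np.float64(0.6350155711273777), np.float64(-0.31491089364609304), np.float64(0.2327387478577812), 180, 0, 93.2)
-0.0001 0.2305 -0.1221 0.0 0.001 -0.003  | (np.float64(0.6584823014599893), np.float64(-0.3136810544223269), np.float64(0.22591167619202612), 180, 0, 93.2)
-0.0001 0.2528 -0.1121 0.0 0.001 -0.003  | (np.float64(0.6807718125922804), np.float64(-0.3125129106425789), np.float64(0.21588062549219966), 180, 0, 93.2)
```

{"api": "jog_arm", "payload": {"plan": "0 0 0 0 0 0 0;0 0 0 0 0 0 0;0 0 0 0 0 0 0;0 0 0 0 0 0 0;0 0.003 -0.012 0 0 0 0;0 0.0075 -0.024 0 0 0 0;0 0.0125 -0.035 0 0 0 0;0 0.0183 -0.046 0 0 0 0;0 0.025 -0.056 0 0 0 0;0 0.032 -0.066 0 0 0 0;0 0.040 -0.0755 0 0 0 0;0 0.0485 -0.084 0 0 0 0"}}

```text
time_s: 4.9
position: [0.4791, -0.3231, 0.1879]
orientation: [179.8, 0.1, 93.1]
contact_force: [5.0, -2.8, -8.6]
opening: 0.0092
```

```bash
cat > arc.py <<'E'
from h import *
from station import arm
import sys
s=arm.observe(); R0=R.from_euler("xyz",s["orientation"],degrees=True)
g=s["position"]-R0.apply([0,0,1])*.0187
print("lid deg",180-14.2-np.degrees(np.arctan2(g[2]-.08,g[0]-.598)),"rad",np.hypot(g[0]-.598,g[2]-.08))
W=[]
for th,ti in eval(sys.argv[1]):
    a=np.radians(14.2+th); x,z=-.1754*np.cos(a),.1754*np.sin(a)
    Rt=R.from_euler("z",3,degrees=True)*R.from_euler("y",ti,degrees=True)*R.from_euler("z",-3,degrees=True)*R.from_euler("xyz",[180,0,93],degrees=True)
    t=np.array([.598+x*.9986,-.317+x*.0523,.08+z])+Rt.apply([0,0,.0187])
    W.append((*np.round(t,4),*np.round(Rt.as_euler("xyz",degrees=True),2)))
rel(*W)
E
python3 arc.py "[(40,0),(48,0),(56,0),(64,4),(72,8),(80,12),(88,16),(96,20),(102,22),(106,22)]"
```

```text
lid deg 32.57220395529566 rad 0.17369421227531817
t 4.9 pos [ 0.4791 -0.3231  0.1879] rpy [1.798e+02 1.000e-01 9.310e+01] F [ 5.  -2.8 -8.6] open 0.0092
-0.0002 0.0165 -0.0157 0.004 0.002 0.001  | (np.float64(0.4955), np.float64(-0.3224), np.float64(0.2036), np.float64(180.0), np.float64(0.0), np.float64(93.0))
-0.0003 0.0373 -0.0285 0.004 0.002 0.001  | (np.float64(0.5163), np.float64(-0.3213), np.float64(0.2165), np.float64(180.0), np.float64(0.0), np.float64(93.0))
-0.0003 0.0598 -0.0382 0.004 0.002 0.001  | (np.float64(0.5387), np.float64(-0.3201), np.float64(0.2263), np.float64(180.0), np.float64(0.0), np.float64(93.0))
-0.0003 0.0821 -0.0448 0.074 0.002 0.001  | (np.float64(0.5609), np.float64(-0.3189), np.float64(0.233), np.float64(-176.0), np.float64(0.0), np.float64(93.0))
-0.0003 0.105 -0.0483 0.143 0.002 0.001  | (np.float64(0.5838), np.float64(-0.3177), np.float64(0.2365), np.float64(-172.0), np.float64(0.0), np.float64(93.0))
-0.0004 0.1281 -0.0483 0.213 0.002 0.001  | (np.float64(0.6069), np.float64(-0.3165), np.float64(0.2366), np.float64(-168.0), np.float64(0.0), np.float64(93.0))
-0.0004 0.1512 -0.0451 0.283 0.002 0.001  | (np.float64(0.6299), np.float64(-0.3153), np.float64(0.2335), np.float64(-164.0), np.float64(0.0), np.float64(93.0))
-0.0005 0.1734 -0.0385 0.353 0.002 0.001  | (np.float64(0.6521), np.float64(-0.3142), np.float64(0.227), np.float64(-160.0), np.float64(0.0), np.float64(93.0))
-0.0004 0.1896 -0.0314 0.388 0.002 0.001  | (np.float64(0.6683), np.float64(-0.3133), np.float64(0.22), np.float64(-158.0), np.float64(0.0), np.float64(93.0))
-0.0005 0.2004 -0.0257 0.388 0.002 0.001  | (np.float64(0.6791), np.float64(-0.3128), np.float64(0.2143), np.float64(-158.0), np.float64(0.0), np.float64(93.0))
```

{"api": "jog_arm", "payload": {"plan": "0 0.008 -0.0083 0 0 0 0;0 0.0165 -0.0157 0 0 0 0;0 0.027 -0.0225 0 0 0 0;0 0.037 -0.0285 0 0 0 0;0 0.0485 -0.034 0 0 0 0;0 0.06 -0.038 0 0 0 0;0 0.071 -0.042 0.035 0 0 0;0 0.082 -0.045 0.07 0 0 0;0 0.0935 -0.047 0.107 0 0 0;0 0.105 -0.0483 0.143 0 0 0;0 0.1165 -0.0487 0.178 0 0 0;0 0.128 -0.0483 0.213 0 0 0"}}

```text
time_s: 6.1
position: [0.6054, -0.3164, 0.2346]
orientation: [-167.6, 0.1, 93.0]
contact_force: [-1.7, -3.5, -8.7]
opening: 0.0096
```

```bash
python3 arc.py "[(84,14),(88,16),(92,18),(96,20),(100,22),(104,22)]"
```

```text
lid deg 79.56252956367169 rad 0.1732743068279173
t 6.1 pos [ 0.6054 -0.3164  0.2346] rpy [-1.676e+02  1.000e-01  9.300e+01] F [-1.7 -3.5 -8.7] open 0.0096
-0.0002 0.0126 -0.0037 0.029 0.001 0.0  | (np.float64(0.6185), np.float64(-0.3159), np.float64(0.2355), np.float64(-166.0), np.float64(0.0), np.float64(93.0))
-0.0002 0.0242 -0.0041 0.064 0.001 0.0  | (np.float64(0.6299), np.float64(-0.3153), np.float64(0.2335), np.float64(-164.0), np.float64(0.0), np.float64(93.0))
-0.0002 0.0358 -0.0038 0.098 0.001 0.0  | (np.float64(0.6411), np.float64(-0.3147), np.float64(0.2307), np.float64(-162.0), np.float64(0.0), np.float64(93.0))
-0.0002 0.0473 -0.0026 0.133 0.001 0.0  | (np.float64(0.6521), np.float64(-0.3142), np.float64(0.227), np.float64(-160.0), np.float64(0.0), np.float64(93.0))
-0.0002 0.0587 -0.0006 0.168 0.001 0.0  | (np.float64(0.6628), np.float64(-0.3136), np.float64(0.2226), np.float64(-158.0), np.float64(0.0), np.float64(93.0))
-0.0002 0.0707 0.0024 0.168 0.001 0.0  | (np.float64(0.6738), np.float64(-0.313), np.float64(0.2172), np.float64(-158.0), np.float64(0.0), np.float64(93.0))
```

{"api": "jog_arm", "payload": {"plan": "0 0.0063 -0.001 0.015 0 0 0;0 0.0126 -0.002 0.03 0 0 0;0 0.0185 -0.0025 0.047 0 0 0;0 0.024 -0.0025 0.064 0 0 0;0 0.030 -0.0023 0.08 0 0 0;0 0.036 -0.002 0.098 0 0 0;0 0.0415 -0.0015 0.116 0 0 0;0 0.047 -0.001 0.133 0 0 0;0 0.053 0 0.15 0 0 0;0 0.0587 0.001 0.168 0 0 0;0 0.0707 0.004 0.168 0 0 0;0 0.0707 0.004 0.168 0 0 0"}}

```text
time_s: 7.3
position: [0.6731, -0.3128, 0.2127]
orientation: [-157.8, 0.0, 93.0]
contact_force: [-3.4, -1.8, -7.1]
opening: 0.0085
```

```bash
python3 arc.py "[(104,22)]"
python3 - <<'E'
from h import *; from station import arm
d=arm.read_camera("scene"); cv2.imwrite("pics/lid1.png",cv2.resize(d["color"][60:280,:300,::-1],(750,550)))
E
```

```text
lid deg 104.51870779209787 rad 0.17104094530989294
t 7.3 pos [ 0.6731 -0.3128  0.2127] rpy [-157.8    0.    93. ] F [-3.4 -1.8 -7.1] open 0.0085
-0.0003 -0.0011 -0.0044 -0.003 0.001 0.001  | (np.float64(0.6738), np.float64(-0.313), np.float64(0.2172), np.float64(-158.0), np.float64(0.0), np.float64(93.0))
```

View pics/lid1.png

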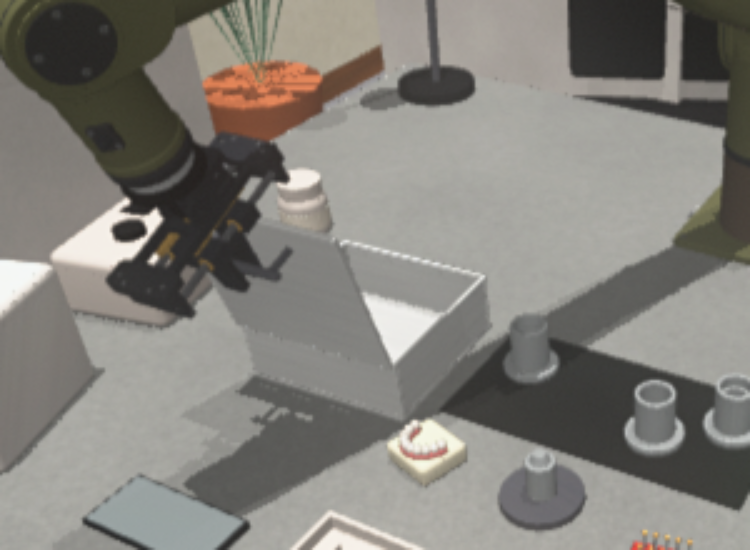

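The lid is past its tipping point and the fingers are clear of it. I'll release a little and retract along the tool axis.

{"api": "jog_arm", "payload": {"plan": "0 0 0 0 0 0 0.3;0 0 0 0 0 0 0.3;0 0 0 0 0 0 0.3;0 0 -0.01 0 0 0 0.3;0 0 -0.025 0 0 0 0.3;0 0 -0.045 0 0 0 0.3;0 0 -0.075 0 0 0 0.3;0 0 -0.11 0 0 0 0.3;0 0 -0.14 0 0 0 0.3;0 0 -0.14 0 0 0 0.3;0 0 -0.14 0 0 0 0.3;0 0 -0.14 0 0 0 0.3"}}

```text
time_s: 8.55
position: [0.7068, -0.3068, 0.3163]
orientation: [-160.8, 1.3, 93.6]
contact_force: [-0.3, -0.3, 0.1]
opening: 0.0265
```

Run:
```python
from h import *; from station import arm
d=arm.read_camera("scene"); cv2.imwrite("pics/lid2.png",cv2.resize(d["color"][60:280,:300,::-1],(750,550)))
p=cloud(d); q=sel(p,.66,-.32,.12,.26,.15); print(len(q))
# lid plane
c=q.mean(0); u,s,v=np.linalg.svd(q-c); n=v[2]; print(c,n,s/np.sqrt(len(q)),np.degrees(np.arccos(abs(n[2]))))
rel((.436,.127,.3,180,0,93),(.436,.127,.3,180,0,130))
```

```text
1680
[ 0.67739045 -0.30153027  0.20290299] [-0.83240645 -0.05555562  0.5513738 ] [0.06034245 0.04370246 0.01161721] 56.53868751797315
t 8.6 pos [ 0.7067 -0.3069  0.3158] rpy [-160.8    1.3   93.6] F [ 0.   0.3 -0.4] open 0.0264
0.4501 -0.2279 0.0851 -0.336 0.025 0.006  | (0.436, 0.127, 0.3, 180, 0, 93)
0.4501 -0.2279 0.0851 -0.332 -0.084 -0.634  | (0.436, 0.127, 0.3, 180, 0, 130)
```

View pics/lid2.png

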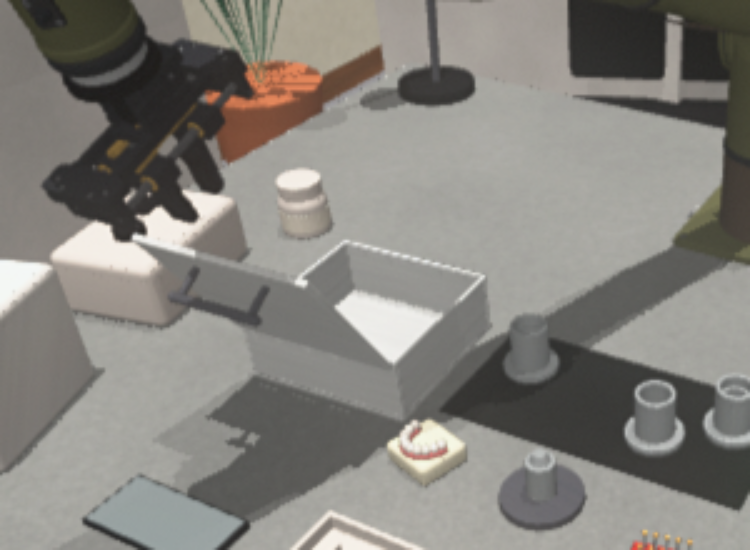

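The lid now lies on its stop, with the fingers just above its edge. I'll rise first and then go to sleeve 1.

{"api": "jog_arm", "payload": {"plan": "0 0 -0.04 0 0 0 0.3;0.05 0 -0.06 0 0 0 0.3;0.1 -0.05 -0.04 -0.1 0 0 0.6;0.45 -0.228 0.085 -0.336 0.025 0 1;0.45 -0.228 0.085 -0.336 0.025 0 1;0.45 -0.228 0.085 -0.336 0.025 0 1;0.45 -0.228 0.085 -0.336 0.025 0 1;0.45 -0.228 0.085 -0.336 0.025 0 1;0.45 -0.228 0.085 -0.336 0.025 0 1;0.45 -0.228 0.085 -0.336 0.025 0 1;0.45 -0.228 0.085 -0.336 0.025 0 1;0.45 -0.228 0.085 -0.336 0.025 0 1"}}

```text
time_s: 9.8
position: [0.5093, 0.0345, 0.3158]
orientation: [179.8, -0.2, 93.4]
contact_force: [1.0, 0.9, 0.3]
opening: 0.0884
```

Run:
```python
from h import *; from station import arm
d=arm.read_camera("scene"); p=cloud(d)
for c in((.436,.127),(.486,.053),(.438,-.136),(.6278,-.0084)):
    q=sel(p,*c,.058,.072,.05); print(encl(q) if len(q) else None)
q=sel(p,.66,-.32,.12,.24,.13);print(len(q),q.mean(0))
rel((.436,.127,.12,180,0,93),(.436,.127,.028,180,0,93))
```

```text
(array([0.4336, 0.1263]), 0.025)
(array([0.484 , 0.0525]), 0.0241)
(array([ 0.439 , -0.1366]), 0.0252)
(array([ 0.628 , -0.0085]), 0.0149)
1343 [ 0.67182702 -0.30012349  0.19055424]
t 9.8 pos [0.5026 0.043  0.3136] rpy [-179.6   -0.6   94. ] F [-6.8  3.1 -1.3] open 0.0882
0.0865 -0.0593 0.1949 -0.007 -0.01 0.017  | (0.436, 0.127, 0.12, 180, 0, 93)
0.0856 -0.0586 0.2869 -0.007 -0.01 0.017  | (0.436, 0.127, 0.028, 180, 0, 93)
```

{"api": "jog_arm", "payload": {"plan": "0.0865 -0.06 0.12 -0.007 -0.01 0.017 1;0.0865 -0.06 0.16 -0.007 -0.01 0.017 1;0.0865 -0.06 0.195 -0.007 -0.01 0.017 1;0.0865 -0.06 0.195 -0.007 -0.01 0.017 1;0.0865 -0.06 0.195 -0.007 -0.01 0.017 1;0.0865 -0.06 0.195 -0.007 -0.01 0.017 1;0.0865 -0.06 0.195 -0.007 -0.01 0.017 1"}}

```text
time_s: 10.55
position: [0.4369, 0.127, 0.121]
orientation: [179.9, -0.1, 93.0]
contact_force: [0.2, -0.0, 0.6]
opening: 0.0883
```

Run:
```python
from h import *; from station import arm
d=arm.read_camera("wrist"); cv2.imwrite("pics/w1.png",cv2.resize(d["color"][:,:,::-1],(700,525)))
import pickle; pickle.dump(d,open("w1.pkl","wb")); print(d["fx"],d["cx"],d["cy"])
rel((.435,.127,.028,180,0,93))
```

```text
297.3186396354542 250.62213690900083 189.0406420839065
t 10.6 pos [0.4376 0.1266 0.1215] rpy [179.8  -0.   93. ] F [1.  0.9 0.3] open 0.0882
0.0005 -0.003 0.0935 0.004 -0.001 -0.001  | (0.435, 0.127, 0.028, 180, 0, 93)
```

View pics/w1.png

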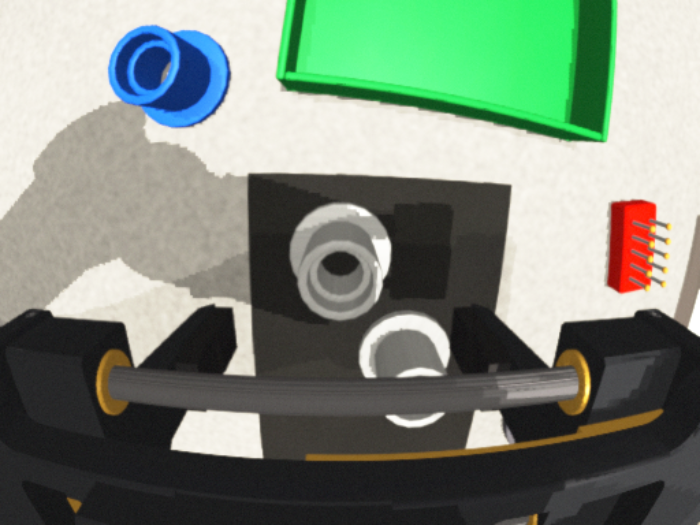

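The wrist view shows sleeve 1 centred between the fingers at about (340,275). I'll descend and grip.

{"api": "jog_arm", "payload": {"plan": "0.0005 -0.003 0.03 0 0 0 1;0.0005 -0.003 0.06 0 0 0 1;0.0005 -0.003 0.085 0 0 0 1;0.0005 -0.003 0.0935 0 0 0 1;0.0005 -0.003 0.0935 0 0 0 1;0.0005 -0.003 0.0935 0 0 0 0.2;0.0005 -0.003 0.0935 0 0 0 0.2;0.0005 -0.003 0.0935 0 0 0 0.2;0.0005 -0.003 0.0935 0 0 0 0.2;0.0005 -0.003 0.0935 0 0 0 0.2;0.0005 -0.003 0.0935 0 0 0 0.2;0.0005 -0.003 0.0935 0 0 0 0.2", "newtons": 25}}

```text
time_s: 11.8
position: [0.4356, 0.1272, 0.0286]
orientation: [179.8, -0.0, 93.0]
contact_force: [0.3, 0.6, 5.3]
opening: 0.0457
```

{"api": "jog_arm", "payload": {"plan": "0 0 0 0 0 0 0.2;0 0 0 0 0 0 0.2;0 0 -0.03 0 0 0 0.2;0 0 -0.06 0 0 0 0.2;0 0 -0.1 0 0 0 0.2;0 0 -0.1 0 0 0 0.2;0 0 -0.1 0 0 0 0.2;0 0 -0.1 0 0 0 0.2"}}

```text
time_s: 12.6
position: [0.4341, 0.1275, 0.1274]
orientation: [179.9, -0.1, 93.0]
contact_force: [0.7, 0.7, -3.4]
opening: 0.0461
```

```bash
cat > held.py <<'E'
from h import *; from station import arm
import sys
s=arm.observe(); R0=R.from_euler("xyz",s["orientation"],degrees=True); p=s["position"]
for n in("scene","top"):
    d=arm.read_camera(n); P=cloud(d)
    # held sleeve flange: z within tcp-.05..; 
    q=sel(P,p[0],p[1],p[2]-.026-.004,p[2]-.026+.014,.05)
    print(n,"flange-ish",encl(q) if len(q)>5 else len(q),len(q))
    q=sel(P,.6277,-.0085,.057,.072,.03) 
    print(n,"pin",encl(q) if len(q)>3 else None)
rel(*eval(sys.argv[1]))
E
python3 held.py "[(.627,-.0085,.135,180,0,93)]"
```

```text
scene flange-ish (array([0.4354, 0.1262]), 0.0344) 202
scene pin (array([ 0.6275, -0.0097]), 0.0153)
top flange-ish (array([0.4361, 0.1015]), 0.0199) 71
top pin (array([ 0.6277, -0.0072]), 0.0146)
t 12.7 pos [0.4342 0.1271 0.1273] rpy [179.9  -0.   93. ] F [-0.1  0.  -3.1] open 0.0458
-0.1454 0.1856 -0.0076 0.001 -0.001 -0.001  | (0.627, -0.0085, 0.135, 180, 0, 93)
```

{"api": "jog_arm", "payload": {"plan": "-0.145 0.186 -0.0076 0 0 0 0.2;-0.145 0.186 -0.0076 0 0 0 0.2;-0.145 0.186 -0.0076 0 0 0 0.2;-0.145 0.186 -0.0076 0 0 0 0.2;-0.145 0.186 -0.0076 0 0 0 0.2;-0.145 0.186 -0.0076 0 0 0 0.2;-0.145 0.186 -0.0076 0 0 0 0.2;-0.145 0.186 -0.0076 0 0 0 0.2;-0.145 0.186 -0.0076 0 0 0 0.2"}}

```text
time_s: 13.6
position: [0.626, -0.0066, 0.1342]
orientation: [-179.9, -0.1, 93.0]
contact_force: [-0.6, 0.5, -2.9]
opening: 0.0457
```

```bash
python3 held.py "[(.6268,-.0082,.102,180,0,93),(.6268,-.0082,.085,180,0,93)]"
```

```text
scene flange-ish (array([ 0.6258, -0.0063]), 0.0337) 238
scene pin (array([ 0.6284, -0.0088]), 0.0159)
top flange-ish (array([0.6299, 0.024 ]), 0.0107) 17
top pin None
t 13.7 pos [ 0.6266 -0.007   0.1348] rpy [ 1.8e+02 -1.0e-01  9.3e+01] F [ 0.7  1.1 -3.7] open 0.0457
-0.0012 0.0001 0.0328 0.0 -0.002 0.0  | (0.6268, -0.0082, 0.102, 180, 0, 93)
-0.0013 0.0001 0.0498 0.0 -0.002 0.0  | (0.6268, -0.0082, 0.085, 180, 0, 93)
```

{"api": "jog_arm", "payload": {"plan": "-0.0022 0.0013 0.01 0 0 0 0.2;-0.0022 0.0013 0.02 0 0 0 0.2;-0.0022 0.0013 0.03 0 0 0 0.2;-0.0022 0.0013 0.036 0 0 0 0.2;-0.0022 0.0013 0.042 0 0 0 0.2;-0.0022 0.0013 0.046 0 0 0 0.2;-0.0022 0.0013 0.046 0 0 0 0.2;-0.0022 0.0013 0.046 0 0 0 0.2"}}

```text
time_s: 14.5
position: [0.6282, -0.0092, 0.0889]
orientation: [180.0, -0.1, 93.0]
contact_force: [-0.1, -0.2, -3.1]
opening: 0.046
```

{"api": "jog_arm", "payload": {"plan": "0 0 0.002 0 0 0 0.2;0 0 0.004 0 0 0 0.2;0 0 0.006 0 0 0 0.2;0 0 0.008 0 0 0 0.2;0 0 0.008 0 0 0 0.2"}}

```text
time_s: 15.0
position: [0.628, -0.0091, 0.0806]
orientation: [-180.0, -0.1, 93.0]
contact_force: [-0.0, 0.6, -3.3]
opening: 0.0456
```

{"api": "jog_arm", "payload": {"plan": "0 0 0.002 0 0 0 0.2;0 0 0.004 0 0 0 0.2;0 0 0.006 0 0 0 0.2;0 0 0.008 0 0 0 0.2;0 0 0.010 0 0 0 0.2;0 0 0.012 0 0 0 0.2;0 0 0.012 0 0 0 0.2"}}

```text
time_s: 15.7
position: [0.628, -0.009, 0.0706]
orientation: [180.0, -0.2, 93.0]
contact_force: [-4.2, 0.7, 11.6]
opening: 0.0455
```

Sleeve 1 stopped with 15 N of reaction at TCP z .0706, which puts the flange at about .042. That is the shoulder, so it is a reject. I'll hold it there briefly, then lift it out.

{"api": "jog_arm", "payload": {"plan": "0 0 0.002 0 0 0 0.2;0 0 0.002 0 0 0 0.2;0 0 0.002 0 0 0 0.2;0 0 -0.02 0 0 0 0.2;0 0 -0.05 0 0 0 0.2;0 0 -0.08 0 0 0 0.2;0 0 -0.08 0 0 0 0.2;0 0 -0.08 0 0 0 0.2"}}

```text
time_s: 16.5
position: [0.628, -0.009, 0.1504]
orientation: [180.0, -0.2, 93.0]
contact_force: [0.1, 0.8, -4.0]
opening: 0.0457
```

```bash
python3 held.py "[(.4627,.3892,.15,180,0,93),(.4627,.3892,.034,180,0,93)]"
```

```text
scene flange-ish (array([ 0.6275, -0.0092]), 0.035) 239
scene pin (array([ 0.627 , -0.0093]), 0.0151)
top flange-ish (array([0.6314, 0.0218]), 0.012) 20
top pin None
t 16.6 pos [ 0.6268 -0.0087  0.1489] rpy [-179.9   -0.2   93. ] F [ 0.3  0.8 -3.8] open 0.0461
0.4059 -0.1429 0.0008 -0.003 -0.004 0.0  | (0.4627, 0.3892, 0.15, 180, 0, 93)
0.4055 -0.1426 0.1168 -0.003 -0.004 0.0  | (0.4627, 0.3892, 0.034, 180, 0, 93)
```

{"api": "jog_arm", "payload": {"plan": "0.4057 -0.143 0 -0.003 -0.004 0 0.2;0.4057 -0.143 0 -0.003 -0.004 0 0.2;0.4057 -0.143 0 -0.003 -0.004 0 0.2;0.4057 -0.143 0 -0.003 -0.004 0 0.2;0.4057 -0.143 0 -0.003 -0.004 0 0.2;0.4057 -0.143 0 -0.003 -0.004 0 0.2;0.4057 -0.143 0 -0.003 -0.004 0 0.2;0.4057 -0.143 0 -0.003 -0.004 0 0.2;0.4057 -0.143 0 -0.003 -0.004 0 0.2;0.4057 -0.143 0 -0.003 -0.004 0 0.2;0.4057 -0.143 0 -0.003 -0.004 0 0.2;0.4057 -0.143 0 -0.003 -0.004 0 0.2"}}

```text
time_s: 17.8
position: [0.4632, 0.3869, 0.15]
orientation: [-180.0, 0.1, 92.9]
contact_force: [-0.0, -0.1, -3.2]
opening: 0.0458
```

```bash
python3 -c "
from h import *
rel((.4627,.3892,.034,180,0,93))"
```

```text
t 17.8 pos [0.4632 0.3869 0.15  ] rpy [-1.80e+02  1.00e-01  9.29e+01] F [-0.  -0.1 -3.2] open 0.0458
0.0026 -0.0003 0.116 -0.0 0.003 -0.002  | (0.4627, 0.3892, 0.034, 180, 0, 93)
```

{"api": "jog_arm", "payload": {"plan": "0.002 0 0.03 0 0 0 0.2;0.002 0 0.06 0 0 0 0.2;0.002 0 0.09 0 0 0 0.2;0.002 0 0.105 0 0 0 0.2;0.002 0 0.112 0 0 0 0.2;0.002 0 0.116 0 0 0 0.2;0.002 0 0.116 0 0 0 0.2;0.002 0 0.116 0 0 0 0.62;0.002 0 0.116 0 0 0 0.62;0.002 0 0.116 0 0 0 0.62;0.002 0 0.116 0 0 0 0.62"}}

```text
time_s: 18.9
position: [0.4634, 0.3889, 0.0347]
orientation: [179.9, 0.1, 92.9]
contact_force: [-0.5, -0.4, -0.7]
opening: 0.0546
```

{"api": "jog_arm", "payload": {"plan": "0 0 -0.03 0 0 0 0.62;0 0 -0.06 0 0 0 0.62;0 0 -0.1 0 0 0 0.62;0 0 -0.12 0 0 0 1"}}

```text
time_s: 19.3
position: [0.4647, 0.3895, 0.158]
orientation: [179.7, -0.0, 92.9]
contact_force: [0.4, 0.5, -0.4]
opening: 0.0604
```

```bash
cat > look.py <<'E'
from h import *; from station import arm
import sys
for n in("scene","top"):
    p=cloud(arm.read_camera(n))
    for c in eval(sys.argv[1]):
        q=sel(p,*c,.058,.077,.045); print(n,c,encl(q) if len(q)>5 else None, np.round(np.nanmax(q[:,2]),3) if len(q) else "")
rel(*eval(sys.argv[2]))
E
python3 look.py "[(.4627,.3892),(.486,.053),(.438,-.136)]" "[(.485,.053,.15,180,0,93),(.485,.053,.028,180,0,93)]"
```

```text
scene (0.4627, 0.3892) (array([0.4632, 0.3882]), 0.0244) 0.074
scene (0.486, 0.053) (array([0.4855, 0.0524]), 0.0238) 0.069
scene (0.438, -0.136) (array([ 0.4371, -0.1365]), 0.0247) 0.069
top (0.4627, 0.3892) (array([0.4643, 0.3889]), 0.0234) 0.073
top (0.486, 0.053) (array([0.4868, 0.0541]), 0.023) 0.068
top (0.438, -0.136) (array([ 0.4395, -0.1345]), 0.0229) 0.069
t 19.4 pos [0.4653 0.39   0.1581] rpy [ 1.796e+02 -1.000e-01  9.290e+01] F [ 0.2  0.2 -0.3] open 0.0687
-0.3376 0.0027 0.0076 0.006 -0.001 -0.002  | (0.485, 0.053, 0.15, 180, 0, 93)
-0.3377 0.0019 0.1296 0.006 -0.001 -0.002  | (0.485, 0.053, 0.028, 180, 0, 93)
```

Sleeve 1 stands in the tray. Sleeve 2 is next.

{"api": "jog_arm", "payload": {"plan": "-0.338 0.003 0.007 0.006 0 0 1;-0.338 0.003 0.007 0.006 0 0 1;-0.338 0.003 0.007 0.006 0 0 1;-0.338 0.003 0.007 0.006 0 0 1;-0.338 0.003 0.007 0.006 0 0 1;-0.338 0.003 0.007 0.006 0 0 1;-0.338 0.003 0.007 0.006 0 0 1;-0.338 0.003 0.007 0.006 0 0 1;-0.338 0.003 0.007 0.006 0 0 1;-0.338 0.003 0.007 0.006 0 0 1;-0.338 0.003 0.007 0.006 0 0 1"}}

```text
time_s: 20.5
position: [0.4851, 0.0545, 0.1502]
orientation: [-180.0, -0.1, 93.1]
contact_force: [-0.3, -0.2, 0.3]
opening: 0.0883
```

```bash
python3 -c "
from h import *
rel((.486,.053,.028,180,0,93))"
```

```text
t 20.5 pos [0.4851 0.0545 0.1502] rpy [-1.80e+02 -1.00e-01  9.31e+01] F [-0.3 -0.2  0.3] open 0.0883
-0.0018 0.0009 0.1222 -0.0 -0.002 0.001  | (0.486, 0.053, 0.028, 180, 0, 93)
```

{"api": "jog_arm", "payload": {"plan": "-0.0018 0.001 0.04 0 0 0 1;-0.0018 0.001 0.08 0 0 0 1;-0.0018 0.001 0.11 0 0 0 1;-0.0018 0.001 0.122 0 0 0 1;-0.0018 0.001 0.122 0 0 0 1;-0.0018 0.001 0.122 0 0 0 0.2;-0.0018 0.001 0.122 0 0 0 0.2;-0.0018 0.001 0.122 0 0 0 0.2;-0.0018 0.001 0.122 0 0 0 0.2;-0.0018 0.001 0.122 0 0 0 0.2;-0.0018 0.001 0.122 0 0 0 0.2;-0.0018 0.001 0.122 0 0 0 0.2"}}

```text
time_s: 21.7
position: [0.4863, 0.0532, 0.0285]
orientation: [180.0, -0.1, 93.1]
contact_force: [-0.7, 0.4, 3.8]
opening: 0.0455
```

{"api": "jog_arm", "payload": {"plan": "0 0 0 0 0 0 0.2;0 0 0 0 0 0 0.2;0 0 -0.03 0 0 0 0.2;0 0 -0.06 0 0 0 0.2;0 0 -0.107 0 0 0 0.2;-0.067 0.139 -0.107 0 0 0 0.2;-0.067 0.139 -0.107 0 0 0 0.2;-0.067 0.139 -0.107 0 0 0 0.2;-0.067 0.139 -0.107 0 0 0 0.2;-0.067 0.139 -0.107 0 0 0 0.2;-0.067 0.139 -0.107 0 0 0 0.2;-0.067 0.139 -0.107 0 0 0 0.2"}}

```text
time_s: 22.9
position: [0.6268, -0.0054, 0.1348]
orientation: [-179.9, -0.2, 93.1]
contact_force: [-0.4, 0.3, -2.6]
opening: 0.0457
```

```bash
python3 held.py "[(.628,-.009,.09,180,0,93)]"
```

```text
scene flange-ish (array([ 0.6267, -0.0055]), 0.0337) 233
scene pin (array([ 0.6276, -0.0089]), 0.0153)
top flange-ish (array([0.6288, 0.024 ]), 0.0122) 19
top pin None
t 23.0 pos [ 0.6275 -0.0056  0.1352] rpy [-179.9   -0.2   93.1] F [ 0.5  0.2 -1.6] open 0.0456
-0.0035 0.0003 0.0452 -0.001 -0.003 0.002  | (0.628, -0.009, 0.09, 180, 0, 93)
```

{"api": "jog_arm", "payload": {"plan": "-0.0034 0.0006 0.015 0 0 0 0.2;-0.0034 0.0006 0.03 0 0 0 0.2;-0.0034 0.0006 0.036 0 0 0 0.2;-0.0034 0.0006 0.04 0 0 0 0.2;-0.0034 0.0006 0.043 0 0 0 0.2;-0.0034 0.0006 0.046 0 0 0 0.2;-0.0034 0.0006 0.048 0 0 0 0.2;-0.0034 0.0006 0.05 0 0 0 0.2;-0.0034 0.0006 0.052 0 0 0 0.2;-0.0034 0.0006 0.054 0 0 0 0.2;-0.0034 0.0006 0.054 0 0 0 0.2"}}

```text
time_s: 24.1
position: [0.6281, -0.0087, 0.081]
orientation: [-179.9, -0.2, 93.1]
contact_force: [-1.0, -0.2, -2.7]
opening: 0.0451
```

{"api": "jog_arm", "payload": {"plan": "0 0 0.002 0 0 0 0.2;0 0 0.004 0 0 0 0.2;0 0 0.006 0 0 0 0.2;0 0 0.008 0 0 0 0.2;0 0 0.010 0 0 0 0.2;0 0 0.012 0 0 0 0.2;0 0 0.0125 0 0 0 0.2"}}

```text
time_s: 24.8
position: [0.6279, -0.0087, 0.0682]
orientation: [-179.9, -0.2, 93.1]
contact_force: [-0.3, -0.0, -2.8]
opening: 0.0458
```

It has passed the shoulder without contact, so it fits. I'll continue down to the foot.

{"api": "jog_arm", "payload": {"plan": "0 0 0.003 0 0 0 0.2;0 0 0.006 0 0 0 0.2;0 0 0.009 0 0 0 0.2;0 0 0.012 0 0 0 0.2;0 0 0.015 0 0 0 0.2;0 0 0.018 0 0 0 0.2;0 0 0.021 0 0 0 0.2;0 0 0.023 0 0 0 0.2;0 0 0.025 0 0 0 0.2;0 0 0.0265 0 0 0 0.2;0 0 0.028 0 0 0 0.2;0 0 0.029 0 0 0 0.2"}}

```text
time_s: 26.0
position: [0.6278, -0.0086, 0.0405]
orientation: [-179.9, -0.3, 93.1]
contact_force: [-5.1, 2.2, 14.5]
opening: 0.0454
```

Fully home at TCP z .0405 with 14.5 N. I'll hold, lift out, and carry it to the case.

{"api": "jog_arm", "payload": {"plan": "0 0 0.001 0 0 0 0.2;0 0 0.001 0 0 0 0.2;0 0 0.001 0 0 0 0.2;0 0 -0.03 0 0 0 0.2;0 0 -0.06 0 0 0 0.2;0 0 -0.1 0 0 0 0.2;0 0 -0.12 0 0 0 0.2;0 0 -0.12 0 0 0 0.2;0 0 -0.12 0 0 0 0.2"}}

```text
time_s: 26.9
position: [0.6277, -0.0086, 0.1598]
orientation: [-179.9, -0.3, 93.1]
contact_force: [-0.4, 0.4, -1.9]
opening: 0.0454
```

```bash
python3 look.py "[(.4627,.3892),(.438,-.136)]" "[(.456,-.38,.16,180,0,93),(.456,-.38,.034,180,0,93)]"
```

```text
scene (0.4627, 0.3892) (array([0.462 , 0.3876]), 0.0254) 0.073
scene (0.438, -0.136) (array([ 0.4347, -0.1547]), 0.0074) 0.068
top (0.4627, 0.3892) None 
top (0.438, -0.136) (array([ 0.4394, -0.1344]), 0.0228) 0.069
t 27.0 pos [ 0.6268 -0.0085  0.1586] rpy [-179.7   -0.3   93.1] F [-0.7  0.3 -2.3] open 0.0455
-0.3616 -0.1908 -0.0024 -0.005 -0.005 0.002  | (0.456, -0.38, 0.16, 180, 0, 93)
-0.3623 -0.1902 0.1236 -0.005 -0.005 0.002  | (0.456, -0.38, 0.034, 180, 0, 93)
```

{"api": "jog_arm", "payload": {"plan": "-0.362 -0.191 -0.003 0 0 0 0.2;-0.362 -0.191 -0.003 0 0 0 0.2;-0.362 -0.191 -0.003 0 0 0 0.2;-0.362 -0.191 -0.003 0 0 0 0.2;-0.362 -0.191 -0.003 0 0 0 0.2;-0.362 -0.191 -0.003 0 0 0 0.2;-0.362 -0.191 -0.003 0 0 0 0.2;-0.362 -0.191 -0.003 0 0 0 0.2;-0.362 -0.191 -0.003 0 0 0 0.2;-0.362 -0.191 -0.003 0 0 0 0.2;-0.362 -0.191 -0.003 0 0 0 0.2;-0.362 -0.191 -0.003 0 0 0 0.2"}}

```text
time_s: 28.2
position: [0.4572, -0.3776, 0.1597]
orientation: [-179.7, -0.5, 93.3]
contact_force: [-0.4, -0.8, -2.7]
opening: 0.0454
```

```bash
python3 -c "
from h import *
rel((.456,-.38,.034,180,0,93))"
```

```text
t 28.2 pos [ 0.4572 -0.3776  0.1597] rpy [-179.7   -0.5   93.3] F [-0.4 -0.8 -2.7] open 0.0454
-0.0034 -0.0007 0.1257 -0.005 -0.008 0.006  | (0.456, -0.38, 0.034, 180, 0, 93)
```

{"api": "jog_arm", "payload": {"plan": "-0.002 0 0.035 -0.005 -0.008 0 0.2;-0.002 0 0.07 -0.005 -0.008 0 0.2;-0.002 0 0.1 -0.005 -0.008 0 0.2;-0.002 0 0.115 -0.005 -0.008 0 0.2;-0.002 0 0.122 -0.005 -0.008 0 0.2;-0.002 0 0.126 -0.005 -0.008 0 0.2;-0.002 0 0.126 -0.005 -0.008 0 0.2;-0.002 0 0.126 -0.005 -0.008 0 0.62;-0.002 0 0.126 -0.005 -0.008 0 0.62;-0.002 0 0.126 -0.005 -0.008 0 0.62;-0.002 0 0.126 -0.005 -0.008 0 0.62"}}

```text
time_s: 29.3
position: [0.4569, -0.3789, 0.0342]
orientation: [180.0, 0.0, 93.3]
contact_force: [-0.2, -0.4, -0.6]
opening: 0.0546
```

{"api": "jog_arm", "payload": {"plan": "0 0 -0.03 0 0 0 0.62;0 0 -0.06 0 0 0 0.62;0 0 -0.1 0 0 0 0.62;0 0 -0.12 0 0 0 1;0 0 -0.12 0 0 0 1;0 0 -0.12 0 0 0 1"}}

```text
time_s: 29.9
position: [0.4569, -0.3785, 0.1542]
orientation: [179.9, 0.0, 93.3]
contact_force: [-1.0, 0.6, -0.3]
opening: 0.0766
```

```bash
python3 look.py "[(.456,-.38),(.439,-.135)]" "[(.438,-.135,.15,180,0,93)]"
```

```text
scene (0.456, -0.38) (array([ 0.4551, -0.3903]), 0.0346) 0.075
scene (0.439, -0.135) (array([ 0.436 , -0.1367]), 0.0249) 0.069
top (0.456, -0.38) None 
top (0.439, -0.135) (array([ 0.4396, -0.1349]), 0.023) 0.07
t 30.0 pos [ 0.4563 -0.378   0.153 ] rpy [-1.799e+02 -1.000e-01  9.330e+01] F [ 0.2  0.5 -0.2] open 0.0842
0.2436 -0.0042 0.0033 -0.001 -0.001 0.006  | (0.438, -0.135, 0.15, 180, 0, 93)
```

{"api": "jog_arm", "payload": {"plan": "0.243 -0.004 0.003 0 0 0.006 1;0.243 -0.004 0.003 0 0 0.006 1;0.243 -0.004 0.003 0 0 0.006 1;0.243 -0.004 0.003 0 0 0.006 1;0.243 -0.004 0.003 0 0 0.006 1;0.243 -0.004 0.003 0 0 0.006 1;0.243 -0.004 0.003 0 0 0.006 1;0.243 -0.004 0.003 0 0 0.006 1;0.243 -0.004 0.003 0 0 0.006 1"}}

```text
time_s: 30.9
position: [0.4382, -0.1374, 0.1502]
orientation: [-180.0, 0.0, 92.8]
contact_force: [-0.1, -0.2, 0.0]
opening: 0.0881
```

Run:
```python
from h import *; from station import arm
d=arm.read_camera("top"); cv2.imwrite("pics/top2.png",cv2.resize(d["color"][:,:,::-1],(800,600)))
rel((.438,-.135,.028,180,0,93))
```

```text
t 30.9 pos [ 0.4382 -0.1373  0.1502] rpy [-180.    -0.    92.8] F [-1.4 -0.3 -0.7] open 0.0879
0.0022 0.0 0.1222 -0.001 -0.0 -0.003  | (0.438, -0.135, 0.028, 180, 0, 93)
```

View pics/top2.png

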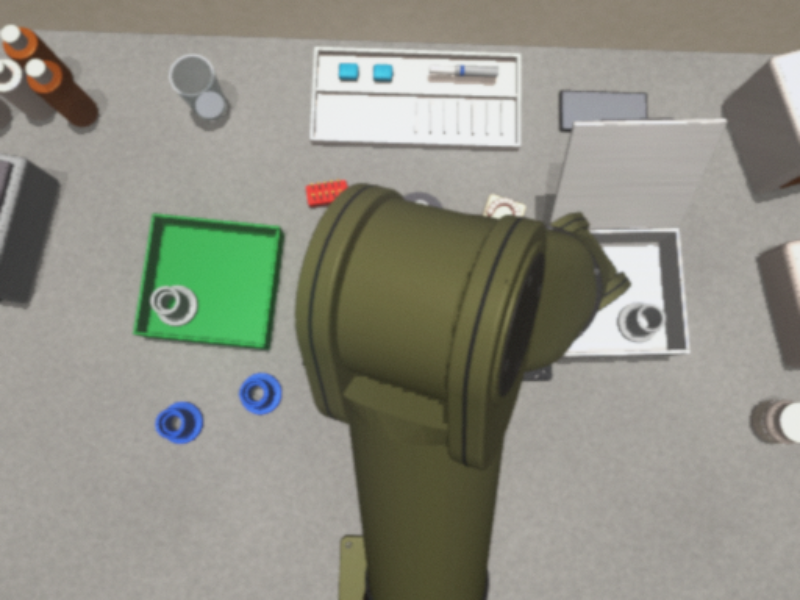

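Sleeve 1 stands in the tray at (172,303), sleeve 2 stands in the case at (643,322), and the lid is open. Next I'll grip the last sleeve.

{"api": "jog_arm", "payload": {"plan": "0.002 0 0.04 0 0 0 1;0.002 0 0.08 0 0 0 1;0.002 0 0.11 0 0 0 1;0.002 0 0.122 0 0 0 1;0.002 0 0.122 0 0 0 1;0.002 0 0.122 0 0 0 0.2;0.002 0 0.122 0 0 0 0.2;0.002 0 0.122 0 0 0 0.2;0.002 0 0.122 0 0 0 0.2;0.002 0 0.122 0 0 0 0.2;0.002 0 0.122 0 0 0 0.2;0.002 0 0.122 0 0 0 0.2"}}

```text
time_s: 32.15
position: [0.4384, -0.1352, 0.0285]
orientation: [-180.0, -0.0, 92.8]
contact_force: [0.1, 0.2, 3.9]
opening: 0.0444
```

{"api": "jog_arm", "payload": {"plan": "0 0 0 0 0 0 0.2;0 0 0 0 0 0 0.2;0 0 -0.03 0 0 0 0.2;0 0 -0.06 0 0 0 0.2;0 0 -0.107 0 0 0 0.2;0.117 0.196 -0.107 0 0 0 0.2;0.117 0.196 -0.107 0 0 0 0.2;0.117 0.196 -0.107 0 0 0 0.2;0.117 0.196 -0.107 0 0 0 0.2;0.117 0.196 -0.107 0 0 0 0.2;0.117 0.196 -0.107 0 0 0 0.2;0.117 0.196 -0.107 0 0 0 0.2"}}

```text
time_s: 33.35
position: [0.627, -0.0082, 0.1341]
orientation: [-179.8, 0.0, 92.9]
contact_force: [-0.9, -0.0, -2.9]
opening: 0.0445
```

```bash
python3 held.py "[(.628,-.009,.081,180,0,93)]"
```

```text
scene flange-ish (array([ 0.6263, -0.0084]), 0.0341) 235
scene pin (array([ 0.6285, -0.0088]), 0.0149)
top flange-ish (array([0.6361, 0.0206]), 0.0048) 11
top pin None
t 33.5 pos [ 0.6264 -0.0099  0.1349] rpy [-179.8    0.    92.7] F [ 0.4 -0.5 -3.3] open 0.045
0.0008 0.0018 0.0539 -0.003 0.0 -0.005  | (0.628, -0.009, 0.081, 180, 0, 93)
```

{"api": "jog_arm", "payload": {"plan": "0.0006 0.0017 0.015 0 0 0 0.2;0.0006 0.0017 0.03 0 0 0 0.2;0.0006 0.0017 0.036 0 0 0 0.2;0.0006 0.0017 0.04 0 0 0 0.2;0.0006 0.0017 0.043 0 0 0 0.2;0.0006 0.0017 0.046 0 0 0 0.2;0.0006 0.0017 0.048 0 0 0 0.2;0.0006 0.0017 0.05 0 0 0 0.2;0.0006 0.0017 0.052 0 0 0 0.2;0.0006 0.0017 0.054 0 0 0 0.2;0.0006 0.0017 0.054 0 0 0 0.2"}}

```text
time_s: 34.55
position: [0.6278, -0.0092, 0.0806]
orientation: [-179.8, 0.0, 92.7]
contact_force: [-0.4, 0.3, -3.6]
opening: 0.0445
```

{"api": "jog_arm", "payload": {"plan": "0 0 0.002 0 0 0 0.2;0 0 0.004 0 0 0 0.2;0 0 0.006 0 0 0 0.2;0 0 0.008 0 0 0 0.2;0 0 0.010 0 0 0 0.2;0 0 0.012 0 0 0 0.2;0 0 0.0125 0 0 0 0.2"}}

```text
time_s: 35.25
position: [0.6278, -0.0092, 0.0705]
orientation: [-179.9, -0.1, 92.7]
contact_force: [-5.8, 2.6, 17.3]
opening: 0.0441
```

It stopped on the shoulder (TCP z .0705, about 20 N), so it is a reject. I'll hold, lift and take it to the tray.

{"api": "jog_arm", "payload": {"plan": "0 0 0.0015 0 0 0 0.2;0 0 0.0015 0 0 0 0.2;0 0 0.0015 0 0 0 0.2;0 0 -0.02 0 0 0 0.2;0 0 -0.05 0 0 0 0.2;0 0 -0.08 0 0 0 0.2;0 0 -0.09 0 0 0 0.2;0 0 -0.09 0 0 0 0.2"}}

```text
time_s: 36.05
position: [0.6289, -0.0095, 0.1616]
orientation: [180.0, -0.0, 92.7]
contact_force: [0.3, -0.1, -2.7]
opening: 0.0443
```

```bash
python3 look.py "[(.4627,.3892)]" "[(.4545,.2796,.16,180,0,93)]"
```

```text
scene (0.4627, 0.3892) (array([0.4633, 0.3891]), 0.0246) 0.073
top (0.4627, 0.3892) None 
t 36.1 pos [ 0.6272 -0.0087  0.1591] rpy [-1.797e+02 -1.000e-01  9.270e+01] F [-0.5 -0.1 -3.6] open 0.0446
0.2962 -0.1588 0.0004 -0.005 -0.002 -0.005  | (0.4545, 0.2796, 0.16, 180, 0, 93)
```

{"api": "jog_arm", "payload": {"plan": "0.296 -0.159 0 -0.005 0 0 0.2;0.296 -0.159 0 -0.005 0 0 0.2;0.296 -0.159 0 -0.005 0 0 0.2;0.296 -0.159 0 -0.005 0 0 0.2;0.296 -0.159 0 -0.005 0 0 0.2;0.296 -0.159 0 -0.005 0 0 0.2;0.296 -0.159 0 -0.005 0 0 0.2;0.296 -0.159 0 -0.005 0 0 0.2;0.296 -0.159 0 -0.005 0 0 0.2;0.296 -0.159 0 -0.005 0 0 0.2;0.296 -0.159 0 -0.005 0 0 0.2"}}

```text
time_s: 37.25
position: [0.4551, 0.2776, 0.1602]
orientation: [180.0, -0.0, 92.6]
contact_force: [-0.6, -1.2, -3.6]
opening: 0.0445
```

```bash
python3 -c "
from h import *
rel((.4545,.28,.034,180,0,93))"
```

```text
t 37.2 pos [0.4551 0.2776 0.1602] rpy [180.   -0.   92.6] F [-0.6 -1.2 -3.6] open 0.0445
0.0023 -0.0005 0.1262 0.0 -0.001 -0.008  | (0.4545, 0.28, 0.034, 180, 0, 93)
```

{"api": "jog_arm", "payload": {"plan": "0.002 0 0.035 0 0 0 0.2;0.002 0 0.07 0 0 0 0.2;0.002 0 0.1 0 0 0 0.2;0.002 0 0.115 0 0 0 0.2;0.002 0 0.122 0 0 0 0.2;0.002 0 0.126 0 0 0 0.2;0.002 0 0.126 0 0 0 0.2;0.002 0 0.126 0 0 0 0.62;0.002 0 0.126 0 0 0 0.62;0.002 0 0.126 0 0 0 0.62;0.002 0 0.126 0 0 0 0.62"}}

```text
time_s: 38.35
position: [0.4553, 0.28, 0.0347]
orientation: [179.9, -0.1, 92.6]
contact_force: [-0.3, 0.0, -0.7]
opening: 0.0545
```

{"api": "jog_arm", "payload": {"plan": "0 0 -0.03 0 0 0 0.62;0 0 -0.06 0 0 0 0.62;0 0 -0.1 0 0 0 0.62;0 0 -0.14 0 0 0 1;0 0 -0.19 0 0 0 1;0.1 0 -0.24 0 0 0 1;0.25 -0.08 -0.24 0 0 0 1;0.25 -0.08 -0.24 0 0 0 1;0.25 -0.08 -0.24 0 0 0 1;0.25 -0.08 -0.24 0 0 0 1;0.25 -0.08 -0.24 0 0 0 1;0.25 -0.08 -0.24 0 0 0 1"}}

```text
time_s: 39.55
position: [0.3606, 0.5302, 0.2744]
orientation: [180.0, -0.2, 93.0]
contact_force: [-0.4, -1.3, -0.9]
opening: 0.0883
```

```bash
python3 look.py "[(.4627,.3892),(.4545,.28),(.456,-.379)]" "[]"
python3 - <<'E'
from h import *; from station import arm
a=arm.read_camera("scene")["color"]; b=arm.read_camera("top")["color"]
cv2.imwrite("pics/end.png",cv2.resize(np.vstack([a[100:,:],b[60:260]])[:,:,::-1],(635,600)))
E
```

```text
scene (0.4627, 0.3892) (array([0.463 , 0.3876]), 0.0254) 0.073
scene (0.4545, 0.28) (array([0.4552, 0.2751]), 0.0256) 0.073
scene (0.456, -0.379) (array([ 0.4439, -0.346 ]), 0.024) 0.074
top (0.4627, 0.3892) (array([0.4645, 0.3889]), 0.0234) 0.075
top (0.4545, 0.28) (array([0.4565, 0.2793]), 0.023) 0.074
top (0.456, -0.379) (array([ 0.446 , -0.3431]), 0.0221) 0.072
t 39.6 pos [0.364  0.525  0.2748] rpy [179.9   0.   92.6] F [ 0.3  0.1 -0.5] open 0.088
```

View pics/end.png

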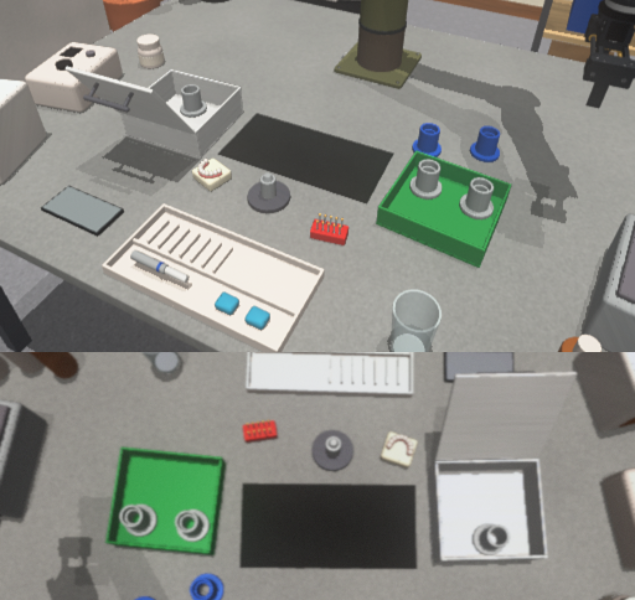

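The sleeve in the case has been knocked about 38 mm to (.445,-.345), which is local (-.054,-.02). It is upright and within limits. One re-check that everything is at rest, then I'll hand in.

{"api": "jog_arm", "payload": {"plan": "0 0 0 0 0 0 1;0 0 0 0 0 0 1;0 0 0 0 0 0 1;0 0 0 0 0 0 1;0 0 0 0 0 0 1"}}

```text
time_s: 40.25
position: [0.3651, 0.5237, 0.2751]
orientation: [179.9, -0.0, 92.4]
contact_force: [0.7, 0.4, 0.7]
opening: 0.0879
```

```bash
python3 look.py "[(.4627,.3892),(.4545,.28),(.446,-.343)]" "[]"
python3 - <<'E'
from h import *; from station import arm
p=cloud(arm.read_camera("scene")); q=sel(p,.446,-.343,.058,.08,.04); print("case tube top spread",np.percentile(q[:,2],[50,90,99]))
p=cloud(arm.read_camera("top")); q=p[(p[...,0]>.62)&(p[...,0]<.71)&(p[...,1]<-.24)&(p[...,1]>-.38)&(p[...,2]>.1)]; c=np.polyfit(q[:,0],q[:,2],1)[0]; print("lid deg",180-np.degrees(np.arctan(c)))
print(arm.job_done())
E
```

```text
scene (0.4627, 0.3892) (array([0.4637, 0.3874]), 0.0239) 0.073
scene (0.4545, 0.28) (array([0.4544, 0.2779]), 0.0248) 0.073
scene (0.446, -0.343) (array([ 0.4341, -0.3422]), 0.0332) 0.077
top (0.4627, 0.3892) (array([0.4643, 0.3887]), 0.0233) 0.073
top (0.4545, 0.28) (array([0.4565, 0.2795]), 0.0232) 0.074
top (0.446, -0.343) (array([ 0.4348, -0.3421]), 0.0327) 0.074
t 40.4 pos [0.365  0.5238 0.275 ] rpy [179.9   0.   92.4] F [-0.1  0.5 -0.3] open 0.0884
case tube top spread [0.06697148 0.07163639 0.07305401]
lid deg 120.81721578073305
the job is handed in; nothing more can be done
None
```

I've handed the job in at about 40 s on the robot's clock, with all three sleeves gauged and placed and the lid open; the hand-in gives no verdict.

- **Lid:** I lifted it by the handle past its tipping point and let it fall onto its stop. My last reading was about 121°.
- **Sleeves:** Three stood on the mat, with the third place empty. I tried them on the gauge from left to right, and each pressed on it with no more than about 21 N.

| Sleeve | Result on the gauge | Placed in |
|---|---|---|
| First | stopped on the shoulder | tray |
| Second | fully home on the foot | case |
| Last (right-most) | stopped on the shoulder | tray |

- **Last checks:** Both sleeves in the tray were upright and still, within the camera noise of about 3 mm. The bur block and jaw model looked undisturbed in the last picture, though I did not measure them. The arm was well clear of everything.
- **Case sleeve knocked:** At some point after I placed it, the sleeve in the case was found about 38 mm from where I put it. It was still upright and inside the limits, at about (-54, -20) mm in the case, so I left it there.
- **One reading that disagreed:** In the final check, the circle fit for that sleeve moved about 11 mm and its radius grew to 33 mm, where a tube should give about 23 mm. I think the fit picked up the case wall close by, but I handed in without a clean second measurement. So I have not fully confirmed that this sleeve was at rest.

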